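Shut the mixer's battery lid and hold the ink bottle down in its sprung cup

TASK

The stamp ink has settled and must be mixed before the pad is re-inked: first press the mixer's battery lid shut until it snaps past its catch, so that the mixer has power, then stand the dropper bottle upright in the mixer's sprung cup and press it down to the stop without ramming it. The mixer only runs while the cup is down, so finish there: the program ends with the gripper still holding the bottle pressed down. Keep the bottle upright throughout and leave the other things on the bench where they are.

Things in the scene. Friction and masses are not known exactly. Their poses are not given: they have to be found in the camera images.
- dropper_bottle: slim amber dropper bottle with black collar and pointed black dropper, standing loose, about 70 g, rigid. Round: 33 mm across up to 55 mm, collar 24 mm across at 62-77 mm, dropper 13 mm to the top at 102 mm. Origin: centre of its underside; z up the bottle. Grip the 33 mm body with the fingertips about 35-45 mm above its foot: clear of the cup, and the gripper clears the dropper
- mixer: grey cast press-to-run bottle mixer, fixed to the bench, 186 x 104 mm, deck 48 mm high; the battery bay on its rear half rises to 68 mm, with the lid 73 mm. Origin: centre of its underside; -x its front end with the black rubber cup, +x its rear end with the bay, z up; yaw varies. The cup's axis is 46 mm in front of the origin, the lid's hinge line 81.5 mm behind it
- cup (a joint): how far the sprung cup is pressed down: 0 at rest, 0.008 m at its stop. The spring needs about 3.5 N to start and 9 N at the stop; the bottle's own weight does not move it, and it comes up again when let go
- cup_seat (a point): centre of the inner floor of the sprung black rubber cup, where the bottle's underside sits; at rest 72 mm above the bench, moving down with the cup. The bore is 37 mm wide and 17 mm deep and flares to 45 mm at the rim; the rim is 17 mm above this point and 53 mm across outside
- lid (a joint): opening angle of the battery lid: 0 fully shut, about 0.45 to 0.85 rad at the start, stop at 0.9. It stays where it is left; at about 0.1 rad its tongue meets a sprung roller catch, and it must be pushed past this (about 8 N) to reach 0, where the catch keeps it shut
- lid_press (a point): point on the middle of the lid's outer (upper) face, 55 mm from the hinge line and 22 mm from the tip of its tab, moving with the lid. The flat grey lid is 74 mm wide, 5 mm thick and reaches 77 mm from its hinge. x points from the tab to the hinge. Shut, this point is 73 mm above the bench
- lid_hinge (a point): middle of the lid's hinge line, at the rear end of the mixer, 71.5 mm above the bench; the line runs along the mixer's y axis and the lid swings up and back about it
- rollon_bottle: bystander: white bottle with a wide rounded green cap, 36 x 42 x 106 mm, stands loose. Origin: centre of its underside
- ink_pad: bystander: flat blue ink pad, 58 x 88 x 11 mm. Origin: centre of its underside
- lot_stamp: bystander: hand stamp with a turned wooden handle, 25 x 34 x 64 mm, upright. Origin: centre of its underside
- tally: bystander: white hand tally counter, 27 x 67 x 55 mm. Origin: centre of its underside
- spent_cell: bystander: used battery cell lying on the bench, 15 x 50 x 15 mm. Origin: centre of its underside
- screwdriver: bystander: screwdriver with a red grip, 190 mm long, lying behind the mixer. Origin: middle of its underside
Mind the look-alikes: they are no part of the job. Of the things that look like the dropper_bottle, the smaller one is meant.

How it is judged:
By the outcome, as a careful person would: the job done as asked, in the order asked, and still so for the second after the job is handed in, while the arm keeps its last pose, push and grip.
It also fails if it takes over 53 s, if anything falls off the work surface, if the arm or the gripper's body presses on something with over 40 N, if the wrist force passes 120 N, or if a joint passes its speed limit or range.

ROBOT

A 6-joint arm with a two-finger parallel gripper is mounted at the origin on a cart in front of the work surface, level with it; the furniture and walls round the work are solid. World frame = base frame: x ahead of the robot, y to its left, z up, the work surface at z = 0. Lengths are in m, angles in rad, forces in N, time in s.
With the tool pointing down it reaches from about 0.35 to 0.725 m from the base axis. Payload 4.3 kg.
Tool frame: the origin (TCP) lies between the finger pads; the fingertips stand 11 mm ahead of it and the grasp point (between the pads) lies 8 mm behind it; z points along the fingers, y is the line along which they close (so a half turn about z gives the same grasp; the last joint's range is limited). The gripper opens to 85 mm and grips with 20 to 120 N. Pads are 22 mm wide; open, the fingers measure 114 mm over their backs; the gripper's body (76 mm by 85 mm) begins 54 mm behind the grasp point. The pads swing forward as they close: fully open they stand 13 mm farther back than shut.
Start: joints at [1.024, 0.377, 0.081, 1.274, 0, 1.46], TCP at [0.243, 0.521, 0.204] pointing down, gripper open.
Joint ranges: [-2.72, 2.72], [-0.84, 1.66], [-1.02, 1.22], [-1.77, 2.12], [-1.37, 1.28], [-3.14, 3.14]. Speed limits (rad/s): [2.57, 2.57, 3.14, 3.14, 3.14, 3.14].

INTERFACE

Orientations are given as a 3x3 rotation matrix whose columns are the frame's x, y, z axes.
In Python, from plant import manip, camera, workorder gives the robot as it stands.
- The arm moves only by the tool play_rows, never from a script. Its argument "motion" is text: rows parted by semicolons, each of 7 numbers parted by spaces: the shift along the tool's x, y, z in mm, then the turn, a rotation vector about the tool's x, y, z in rad, then the opening in per cent of the stroke, from 0 (shut) to 100 (fully open). In form: dx dy dz ax ay az grip; .... A call has 1 to 20 rows; each row shifts and turns the commanded pose from where the row before left it, along the tool's axes as they then stand; what a row does not reach is not made up. A row lasts 1/8 s, in which the tool goes at most 62.5 mm and 10.7 degrees, less where a joint would pass 70% of its speed; a pose out of reach is approached as far as the arm can. A call is refused whole if a number of a shift passes 62.5 or a number of a turn 0.188, either way. A call with a gripper value outside its range is refused whole. The fingers move at their own pace and stop on an object; "squeeze" is the grip in N (left out, the last holds). Time passes only in rows, so rows that do not move let the fingers close. It gives the time, the measured TCP pose, the force, the opening and the grip force at its end, in the units of the state.
- manip.get_obs(): the state, without advancing time (a new reading comes with each control period).
- camera(name): name is "scene" or "side" or "wrist"; returns a dict with "color" (400x640x3 uint8, red, green, blue), "fx", "fy", "cx", "cy" (pixels), "origin" and "attitude" of the camera in the world. Camera axes: x right, y up, looking along -z (the intrinsics and any distortion apply to the point x, -y, -z); pixel columns grow to the right and rows downward; lengths in m; the calibration is good to about 2 mm. A picture is of the moment at which its call begins. There is no depth.
- workorder.close_job(): hands the job in; it is judged then, once.
The state is a dict: "t": time; "qpos": joint angles; "qvel": joint speeds; "joint_torque": joint torques, N m; "tcp_pos": TCP position; "orientation": TCP orientation; "ft_force": force on the tool from outside, world axes, zero at the start; "wrist_torque": the same for the moment, N m; "grip_width": opening from 0.0 (shut) to 1.0 (fully open); "finger_force": force on a finger pad.
Only numpy, scipy, OpenCV 4.12 (cv2) and the standard library are available. Lean on these libraries where they do the work, as an engineer would, in place of code of your own. Each camera call takes 0.05 s, during which the arm holds its last target. There are 200 camera calls.

## Working session

There is one attempt and no reset: what is moved stays moved. The work goes in short steps, Python scripts to look and compute and a tool call to move; the robot and the scene stay as the last step left them, time stands still between calls to the robot, and variables do not carry over. Pictures are saved under pics/ and viewed, at most 10 in all, crops included, and the job is handed in when it is done.

Besides the shell and the picture viewer there is one more tool, called after "Call:" as name(argument=value, ...) on one line, values as JSON. play_rows: Moves the arm, as the interface text tells. Its arguments: {"type":"object","properties":{"motion":{"type":"string"},"squeeze":{"type":"number"}},"required":["motion"]}

```bash
mkdir -p pics
python3 - <<'E'
from plant import manip, camera
import cv2,pickle
d={}
for n in ("scene","side"):
    c=camera(n); d[n]=c; cv2.imwrite(f"pics/{n}0.png",c["color"][:,:,::-1])
    print({k:v for k,v in c.items() if k!="color"})
pickle.dump(d,open("c0.pkl","wb"))
o=manip.get_obs();print(o["t"],o["tcp_pos"],o["orientation"],o["grip_width"])
E
```

```text
{'fx': 520.7334173058264, 'fy': 520.7334173058264, 'cx': 307.31435697569924, 'cy': 199.0694838342429, 'origin': array([-0.0391768 , -0.86576537,  0.85005237]), 'attitude': array([[ 0.75474598,  0.42293105, -0.50148562],
       [-0.65575429,  0.46474785, -0.59497542],
       [-0.01856921,  0.77790666,  0.62810542]])}
{'fx': 478.32587332369525, 'fy': 478.32587332369525, 'cx': 323.20094497003083, 'cy': 196.17454718038567, 'origin': array([0.55610445, 0.91637532, 0.57324932]), 'attitude': array([[-0.9997292 ,  0.00372711, -0.02297025],
       [-0.022341  , -0.42993964,  0.90258118],
       [-0.00651181,  0.90284994,  0.42990648]])}
0.1 [0.24292266 0.52049094 0.20315151] [[-9.06090242e-01  4.23083402e-01 -9.52709984e-04]
 [ 4.23084418e-01  9.06088987e-01 -1.52416508e-03]
 [ 2.18391075e-04 -1.78410786e-03 -9.99998385e-01]] 1.002418391490326
```

View pics/scene0.png

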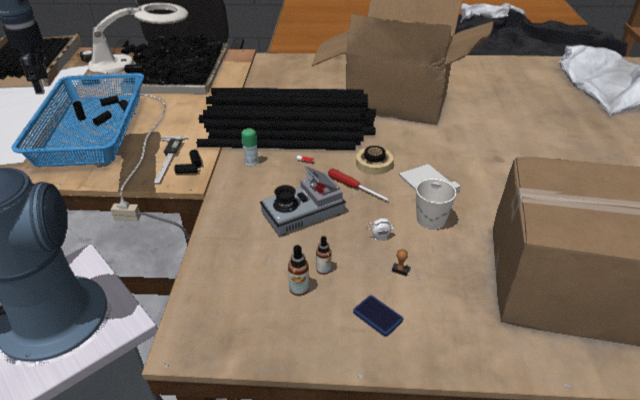

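View pics/side0.png

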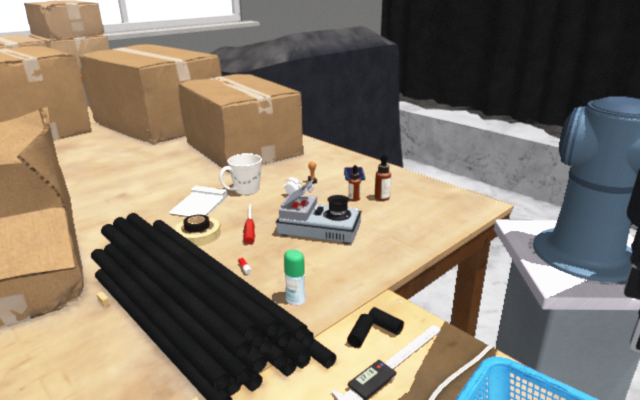

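Two amber bottles are visible. In the scene view they are at (298,272) and (324,256); in the side view at (383,180) and (355,185). The one at (324,256) looks smaller, so I'll confirm it in a crop. The mixer is at about (303,203) in the scene view, with the cup at (286,195) and the lid open at (322,180).

Run:
```python
import pickle,cv2,numpy as np
d=pickle.load(open("c0.pkl","rb"))
s=d["scene"]["color"][160:300,250:410,::-1]; t=d["side"]["color"][145:250,265:405,::-1]
cv2.imwrite("pics/crop1.png",cv2.resize(s,None,fx=5,fy=5,interpolation=3)[:600] if 0 else cv2.resize(s,(685,600),interpolation=cv2.INTER_CUBIC))
cv2.imwrite("pics/crop2.png",cv2.resize(t,(800,600),interpolation=cv2.INTER_CUBIC))
```

```text
(no output)
```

View pics/crop1.png

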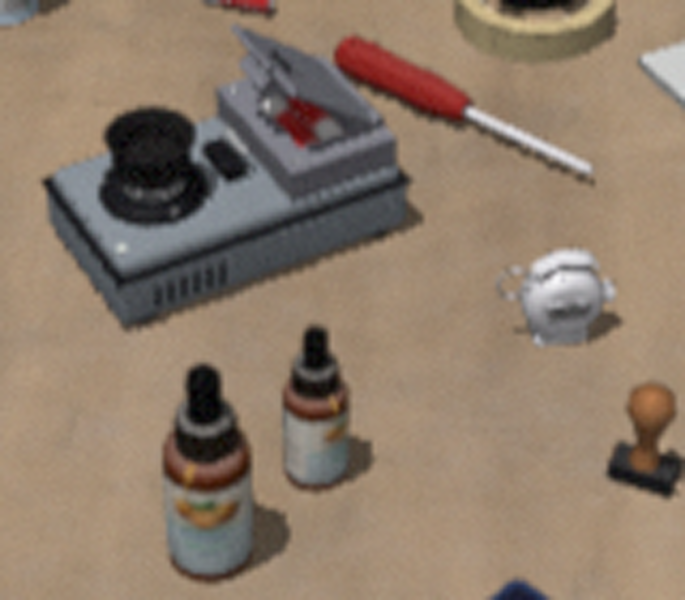

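View pics/crop2.png

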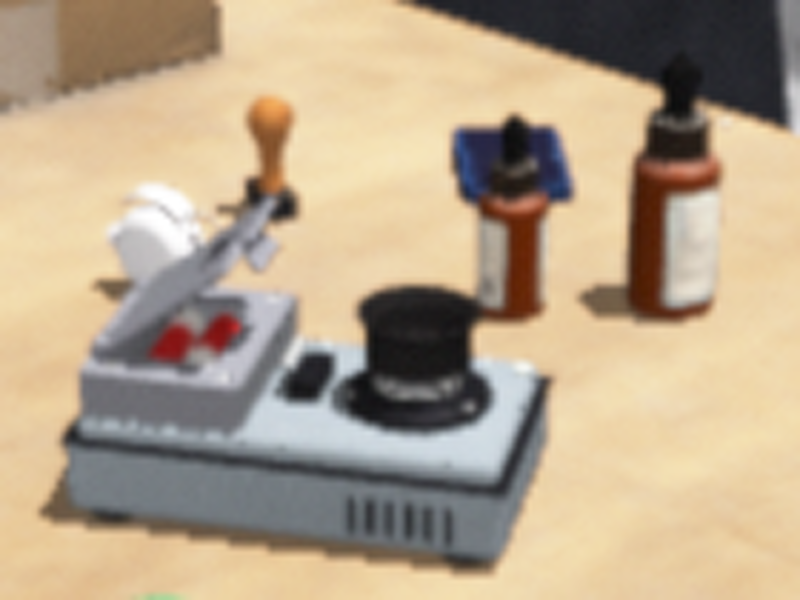

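The smaller bottle is at scene (324,256), crop (316,400), and at side (355,185). It is clearly smaller than the one at (298,272), so it's the one meant. The cup rim centre is at crop1 (150,131) and crop2 (420,306).

```bash
cat > h.py <<'E'
import numpy as np
from scipy.optimize import least_squares
def proj(c,P):
    q=(np.atleast_2d(P)-c["origin"])@c["attitude"]
    return np.c_[c["cx"]+c["fx"]*q[:,0]/-q[:,2], c["cy"]+c["fy"]*q[:,1]/q[:,2]]
def onz(c,p,z):
    r=c["attitude"]@np.array([(p[0]-c["cx"])/c["fx"],-(p[1]-c["cy"])/c["fy"],-1.])
    return c["origin"]+r*(z-c["origin"][2])/r[2]
def tri(cs,ps):
    return least_squares(lambda X:np.r_[tuple((proj(c,X)[0]-p) for c,p in zip(cs,ps))],[.5,0,.05])
S=lambda x,y:np.array([250+x/4.281,160+y/4.286])-.5
T=lambda x,y:np.array([265+x/5.714,145+y/5.714])-.5
E
cat > m.py <<'E'
import pickle
from h import *
d=pickle.load(open("c0.pkl","rb")); s,t=d["scene"],d["side"]
for n,a,b,z in [("tip",S(316,328),T(515,117),.102),("cuprim",S(150,131),T(421,305),.089),("shoulder",S(316,382),T(515,195),.058),
  ("foot",S(316,470),T(512,303),0.002)]:
    r=tri((s,t),(a,b)); print(n,r.x.round(4),"res",r.fun.round(1),onz(s,a,z).round(4),onz(t,b,z).round(4))
print("deck corners")
for n,c,p in [("fy+",s,S(45,182)),("fy-",s,S(125,270)),("ry-",s,S(410,180)),("fy-",t,T(549,378)),("fy+",t,T(499,486)),("ry+",t,T(66,440))]:
    print(n,onz(c,p,.046).round(4))
print("lid hinge y- scene",onz(s,S(393,135),.0715).round(4),"y+ side",onz(t,T(92,360),.0715).round(4))
print("lid y- tip? tri",tri((s,t),(S(237,30),T(275,203))).x.round(4))
for n,a,b in [("stamp",S(645,470),T(272,195)),("tally",S(558,300),T(158,240))]:
    r=tri((s,t),(a,b)); print(n,r.x.round(3))
print("big",onz(s,S(210,550),0).round(3),onz(t,T(672,290),0).round(3),"screw",onz(s,S(360,60),.01).round(3))
E
python3 m.py
```

```text
tip [ 0.5026 -0.2717  0.1002] res [-0.2  0.1 -0.2 -0.1] [ 0.5019 -0.2731  0.102 ] [ 0.5022 -0.2662  0.102 ]
cuprim [ 0.5475 -0.0859  0.092 ] res [-0.3  0.2 -0.3 -0.2] [ 0.5507 -0.0826  0.089 ] [ 0.5468 -0.0913  0.089 ]
shoulder [ 0.5029 -0.2706  0.0617] res [-0.5  0.3 -0.6 -0.4] [ 0.5068 -0.2677  0.058 ] [ 0.5009 -0.2768  0.058 ]
foot [ 0.5013 -0.2738  0.0026] res [-0.  0. -0. -0.] [ 0.5017 -0.2734  0.002 ] [ 0.5012 -0.275   0.002 ]
deck corners
fy+ [ 0.5097 -0.0347  0.046 ]
fy- [ 0.4964 -0.1248  0.046 ]
ry- [ 0.6651 -0.1736  0.046 ]
fy- [ 0.4924 -0.1103  0.046 ]
fy+ [ 0.5164 -0.0177  0.046 ]
ry+ [ 0.6902 -0.0535  0.046 ]
lid hinge y- scene [ 0.6637 -0.1602  0.0715] y+ side [ 0.6807 -0.0749  0.0715]
lid y- tip? tri [ 0.6067 -0.0919  0.1347]
stamp [ 0.622 -0.391  0.009]
tally [ 0.67  -0.286  0.028]
big [ 0.427 -0.277 -0.   ] [ 0.422 -0.295  0.   ] screw [ 0.758 -0.034  0.01 ]
```

The small bottle is at about (0.502, -0.272). The cup is at (0.548, -0.087), the mixer yaw is about -0.245, and the hinge middle is at (0.672, -0.118). Next I'll move over the lid with the gripper closed and the tool y axis turned to world y.

Call:
play_rows(motion="0 0 0 0 0 -0.145 0;0 0 0 0 0 -0.145 0;0 0 0 0 0 -0.146 0;-20 -35 0 0 0 0 0;-20 -35 0 0 0 0 0;-20 -35 0 0 0 0 0;-20 -35 0 0 0 0 0;-20 -35 0 0 0 0 0;-20 -35 0 0 0 0 0;-20 -35 0 0 0 0 0;-20 -35 0 0 0 0 0;-20 -35 0 0 0 0 0;-20 -35 0 0 0 0 0;-20 -35 0 0 0 0 0;-20 -35 0 0 0 0 0;-20 -35 0 0 0 0 0;-20 -35 0 0 0 0 0;-20 -35 0 0 0 0 0;-20 -35 0 0 0 0 0;-20 -35 0 0 0 0 0")

```text
t: 2.6
tcp_pos: [0.5829, -0.0754, 0.2034]
orientation: [[-1.0, 0.001, -0.001], [0.001, 1.0, 0.0], [0.001, 0.0, -1.0]]
ft_force: [0.6, -0.3, 0.3]
grip_width: -0.005
finger_force: 0.0
```

```bash
cat > snap.py <<'E'
from plant import manip,camera
import cv2,pickle,sys
n,k=sys.argv[1],sys.argv[2]
c=camera(n); pickle.dump(c,open(k+".pkl","wb")); cv2.imwrite(f"pics/{k}.png",c["color"][:,:,::-1])
o=manip.get_obs(); print(o["t"],o["tcp_pos"].round(4),o["orientation"].round(3).tolist(),o["ft_force"].round(2),o["grip_width"]); print(c["origin"],c["fx"])
E
python3 snap.py wrist w1
```

```text
2.65 [ 0.5852 -0.0801  0.2029] [[-1.0, 0.005, 0.001], [0.005, 1.0, -0.003], [-0.001, -0.003, -1.0]] [ 3.06 -3.    0.5 ] 0.00020259917117876778
[ 0.5111133  -0.0756903   0.37403526] 308.266853756256
```

View pics/w1.png

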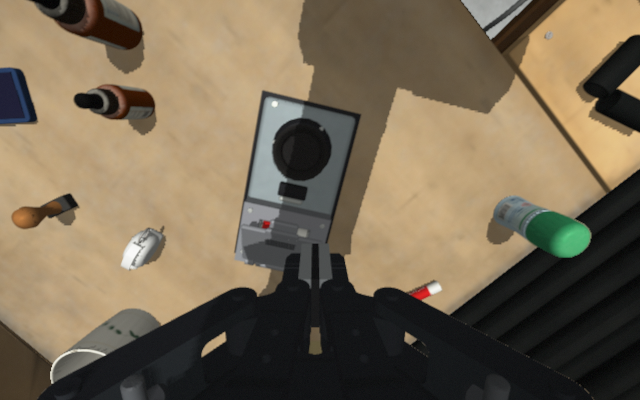

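The wrist view shows the cup rim centre near (302,149). The front deck corners are at (263,92) and (360,114), and the rear -y corner is near (236,262). The small bottle's foot is near (148,103).

Run:
```python
import pickle,cv2
from h import *
c=pickle.load(open("w1.pkl","rb")); d=pickle.load(open("c0.pkl","rb"))
fl,fr=onz(c,(263,92),.048),onz(c,(360,114),.048); rl=onz(c,(240,215),.048)
print(fl,fr,rl,np.linalg.norm(fl-fr)); v=fr-fl; print("yaw from front",np.arctan2(-v[0],v[1]), "from side",np.arctan2(*(rl-fl)[[1,0]]))
print("cup",onz(c,(302,149),.089))
# bottle: pixels wrist
print("tip",onz(c,(80,101),.102),"bodytop",onz(c,(118,102),.056),"foot",onz(c,(150,103),0.0))
# joint fit mixer x,y,yaw
s,t=d["scene"],d["side"]
obs=[(c,(263,92),(-.093,-.052,.048)),(c,(360,114),(-.093,.052,.048)),(c,(302,149),(-.046,0,.089)),
(s,S(150,131),(-.046,0,.089)),(t,T(421,305),(-.046,0,.089)),(s,S(45,182),(-.093,.052,.046)),(s,S(125,270),(-.093,-.052,.046)),(s,S(410,180),(.093,-.052,.046)),
(t,T(549,378),(-.093,-.052,.046)),(t,T(499,486),(-.093,.052,.046)),(t,T(66,440),(.093,.052,.046))]
def M(p,P):
    k,l=np.cos(p[2]),np.sin(p[2]); return np.array([p[0]+k*P[0]-l*P[1],p[1]+l*P[0]+k*P[1],P[2]])
f=lambda p:np.r_[tuple(proj(a,M(p,P))[0]-q for a,q,P in obs)]
r=least_squares(f,[.59,-.1,-.25],loss="soft_l1"); print(r.x,f(r.x).round(1))
for n,P in [("cup",(-.046,0,.072)),("hinge",(.0815,0,.07)),("press50",(.0315,0,.07))]: print(n,M(r.x,P))
for th in np.arange(.4,.95,.1):
    P=[M(r.x,(.0815-.065*np.cos(th),y,.0715+.065*np.sin(th))) for y in(-.037,.037)]
    print(round(th,1),[((proj(s,p)[0]-[249.5,159.5])*[4.281,4.286]).round(0) for p in P],[((proj(t,p)[0]-[264.5,144.5])*5.714).round(0) for p in P])
```

```text
[ 0.49240318 -0.12688915  0.048     ] [ 0.51353454 -0.02934305  0.048     ] [ 0.62171605 -0.15881322  0.048     ] 0.09980870137402545
yaw from front -0.21333308658955796 from side -0.24203502030753407
cup [ 0.54402408 -0.08709013  0.089     ]
tip [ 0.50251257 -0.27197204  0.102     ] bodytop [ 0.50201265 -0.26815773  0.056     ] foot [ 0.50153054 -0.26535572  0.        ]
[ 0.59319421 -0.0968389  -0.21381262] [-1.1 -1.2  3.  -0.2  0.1  4.6  0.4  1.3 -0.6  0.8 -0.9 -2.2 -0.9  1.6
  0.6 -2.6  0.1 -3.3  1.2 -1.9 -1.5 -2.5]
cup [ 0.54824167 -0.08707829  0.072     ]
hinge [ 0.67283837 -0.11413216  0.07      ]
press50 [ 0.62397692 -0.1035228   0.07      ]
0.4 [array([291., 123.]), array([227.,  55.])] [array([279., 241.]), array([233., 315.])]
0.5 [array([295., 113.]), array([231.,  45.])] [array([273., 227.]), array([226., 301.])]
0.6 [array([300., 103.]), array([236.,  36.])] [array([265., 215.]), array([217., 288.])]
0.7 [array([307.,  94.]), array([242.,  26.])] [array([255., 203.]), array([207., 275.])]
0.8 [array([313.,  84.]), array([249.,  17.])] [array([245., 191.]), array([196., 263.])]
0.9 [array([321.,  75.]), array([256.,   8.])] [array([234., 181.]), array([184., 252.])]
```

Lid opening is about 0.6 rad. I'll move over the lid and go down to just above it.

Call:
play_rows(motion="-20 -15 0 0 0 0 0;-21 -14 0 0 0 0 0;0 0 25 0 0 0 0;0 0 25 0 0 0 0;0 0 10 0 0 0 0;0 0 0 0 0 0 0;0 0 0 0 0 0 0", squeeze=40)

```text
t: 3.52
tcp_pos: [0.6244, -0.1033, 0.1451]
orientation: [[-1.0, 0.001, 0.002], [0.001, 1.0, -0.0], [-0.002, -0.0, -1.0]]
ft_force: [0.2, -1.0, 0.5]
grip_width: -0.002
finger_force: 0.0
```

Call:
play_rows(motion="0 0 6 0 0 0 0;0 0 6 0 0 0 0;0 0 6 0 0 0 0;0 0 6 0 0 0 0;0 0 6 0 0 0 0;0 0 6 0 0 0 0;0 0 6 0 0 0 0;0 0 6 0 0 0 0;0 0 3 0 0 0 0;0 0 1 0 0 0 0;0 0 0 0 0 0 0")

```text
t: 4.9
tcp_pos: [0.6239, -0.1033, 0.0921]
orientation: [[-1.0, 0.001, 0.0], [0.001, 1.0, 0.0], [-0.0, 0.0, -1.0]]
ft_force: [0.4, 0.5, -0.3]
grip_width: -0.0
finger_force: 0.0
```

Call:
play_rows(motion="0 0 2 0 0 0 0;0 0 2 0 0 0 0;0 0 1 0 0 0 0;0 0 1 0 0 0 0;0 0 0 0 0 0 0")

```text
t: 5.52
tcp_pos: [0.6237, -0.1032, 0.0859]
orientation: [[-1.0, 0.001, -0.0], [0.001, 1.0, 0.0], [0.0, 0.0, -1.0]]
ft_force: [-0.5, -0.3, 0.5]
grip_width: 0.001
finger_force: 0.0
```

Call:
play_rows(motion="0 0 1 0 0 0 0;0 0 1 0 0 0 0;0 0 1 0 0 0 0;0 0 0 0 0 0 0")

```text
t: 6.02
tcp_pos: [0.6237, -0.1032, 0.0828]
orientation: [[-1.0, 0.001, -0.0], [0.001, 1.0, 0.0], [0.0, 0.0, -1.0]]
ft_force: [-0.5, -0.0, -0.5]
grip_width: -0.001
finger_force: 0.0
```

```bash
python3 snap.py scene s2
python3 - <<'E'
import pickle,cv2
s=pickle.load(open("s2.pkl","rb"))["color"][130:270,240:400,::-1]
cv2.imwrite("pics/s2c.png",cv2.resize(s,(685,600),interpolation=2))
E
```

```text
6.075 [ 0.6237 -0.1032  0.0829] [[-1.0, 0.001, -0.0], [0.001, 1.0, 0.0], [0.0, 0.0, -1.0]] [ 0.39  0.19 -0.82] 0.0014703307534312067
[-0.0391768  -0.86576537  0.85005237] 520.7334173058264
```

View pics/s2c.png

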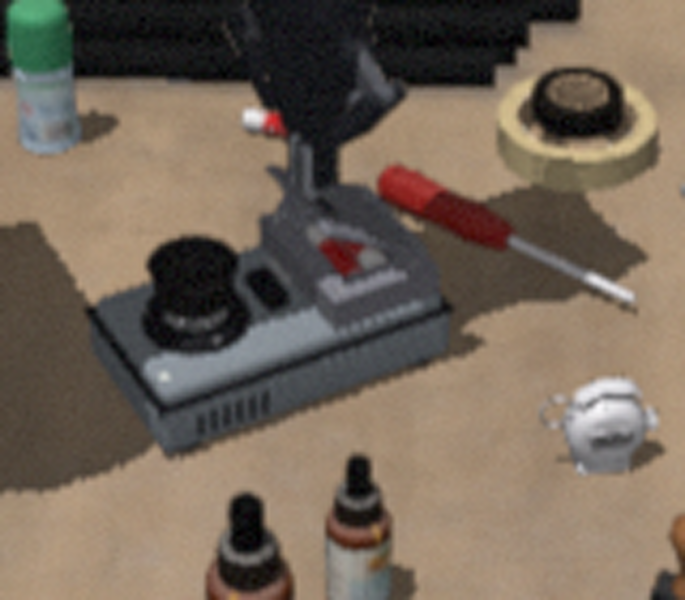

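The lid is still open: the finger went down just in front of its tab, at crop (315,185), so the lid stands steeper than I estimated. I'll lift, move 25 mm towards the hinge and press there first.

Call:
play_rows(motion="0 0 -15 0 0 0 0;0 0 -25 0 0 0 0;0 0 -25 0 0 0 0;0 0 -10 0 0 0 0;-12 -3 0 0 0 0 0;-12 -2 0 0 0 0 0;0 0 0 0 0 0 0;0 0 10 0 0 0 0;0 0 10 0 0 0 0;0 0 8 0 0 0 0;0 0 5 0 0 0 0;0 0 0 0 0 0 0")

```text
t: 7.58
tcp_pos: [0.6473, -0.1082, 0.1244]
orientation: [[-1.0, 0.001, -0.001], [0.001, 1.0, 0.0], [0.001, 0.0, -1.0]]
ft_force: [-0.1, 0.5, -1.0]
grip_width: 0.002
finger_force: 0.0
```

Call:
play_rows(motion="0 0 5 0 0 0 0;0 0 5 0 0 0 0;0 0 5 0 0 0 0;0 0 5 0 0 0 0;0 0 3 0 0 0 0;0 0 3 0 0 0 0;0 0 0 0 0 0 0")

```text
t: 8.45
tcp_pos: [0.6476, -0.1082, 0.0987]
orientation: [[-1.0, 0.001, -0.0], [0.001, 1.0, 0.0], [0.0, 0.0, -1.0]]
ft_force: [-0.2, -0.0, 0.6]
grip_width: -0.002
finger_force: 0.0
```

```bash
python3 snap.py scene s3; python3 snap.py side t3
python3 - <<'E'
import pickle,cv2,numpy as np
s=pickle.load(open("s3.pkl","rb"))["color"][150:240,250:370,::-1]
t=pickle.load(open("t3.pkl","rb"))["color"][160:250,260:380,::-1]
cv2.imwrite("pics/st3.png",np.hstack([cv2.resize(a,(400,300),interpolation=2) for a in(s,t)]))
E
```

```text
8.5 [ 0.6477 -0.1083  0.0989] [[-1.0, 0.001, -0.0], [0.001, 1.0, 0.0], [0.0, 0.0, -1.0]] [ 0.58 -0.36  0.41] -0.002012980504135282
[-0.0391768  -0.86576537  0.85005237] 520.7334173058264
8.55 [ 0.6479 -0.1083  0.0991] [[-1.0, 0.001, 0.0], [0.001, 1.0, -0.0], [-0.0, -0.0, -1.0]] [-0.21 -0.8  -0.01] 0.0015171890201032044
[0.55610445 0.91637532 0.57324932] 478.32587332369525
```

View pics/st3.png

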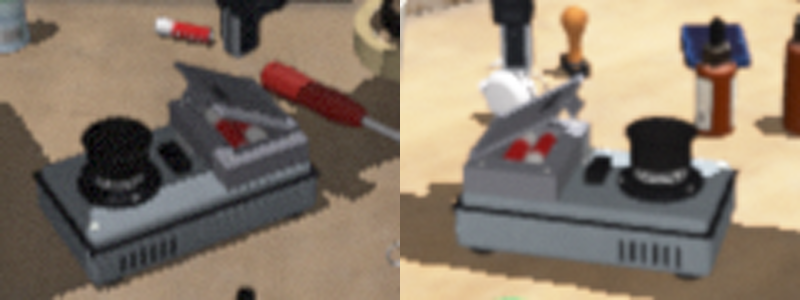

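Run:
```python
import pickle
from h import *
s=pickle.load(open("s3.pkl","rb"));t=pickle.load(open("t3.pkl","rb"))
fs=lambda p:(proj(s,p)[0]-[250,150])*400/120
ft=lambda p:(proj(t,p)[0]-[260,160])*400/120+[400,0]
for n,P in [("tip",(.6477,-.1083,.088)),("tip+50",(.6477,-.1083,.138)),("hinge",(.6728,-.1141,.0715)),("hy-",(.665,-.1505,.0715)),("hy+",(.6807,-.078,.0715)),("cup",(.548,-.087,.089))]: print(n,fs(P).round(),ft(P).round())
print(tri((s,t),((250+240/3.333,150+48/3.333),(260+115/3.333,160+70/3.333))).x)
```

```text
tip [240.  96.] [519. 117.]
tip+50 [240.  40.] [516.  52.]
hinge [270. 103.] [485. 134.]
hy- [296. 130.] [500. 112.]
hy+ [245.  78.] [469. 156.]
cup [116. 138.] [659. 129.]
[ 0.64982882 -0.10466409  0.12670322]
```

```bash
python3 - <<'E'
import pickle
from h import *
s=pickle.load(open("s3.pkl","rb"));t=pickle.load(open("t3.pkl","rb"))
fs=lambda p:((proj(s,p)[0]-[250,150])*400/120).round().astype(int).tolist()
ft=lambda p:((proj(t,p)[0]-[260,160])*400/120+[400,0]).round().astype(int).tolist()
h=np.array([.6728,-.1141,.0715]);k,l=np.cos(-.225),np.sin(-.225)
for th in np.arange(.0,.95,.15):
    o=[]
    for r,y in((.070,-.037),(.07,.037),(.077,0)):
        x=-r*np.cos(th); P=h+[k*x-l*y,l*x+k*y,r*np.sin(th)]; o+=[fs(P),ft(P)]
    print(round(th,2),o)
print(((proj(s,(.6237,-.1032,.072))[0]-[240,130])*4.285).round())
E
python3 - <<'E'
import pickle,cv2,numpy as np
def g(f,n=None):
    c=pickle.load(open(""+f+".pkl","rb")); return (c[n] if n else c)["color"][:,:,::-1]
a=[g("c0","scene")[160:220,280:360],g("s3")[160:220,280:360],g("c0","side")[170:230,265:345],g("t3")[170:230,265:345]]
a=[cv2.resize(x,(400,300),interpolation=cv2.INTER_CUBIC) for x in a]
cv2.imwrite("pics/cmp.png",np.vstack([np.hstack(a[:2]),np.hstack(a[2:])]))
E
```

```text
0.0 [[211, 159], [592, 122], [164, 105], [565, 167], [179, 135], [589, 145]]
0.15 [[212, 148], [591, 109], [164, 94], [564, 153], [179, 122], [587, 130]]
0.3 [[215, 135], [588, 96], [167, 82], [560, 140], [182, 108], [583, 115]]
0.45 [[220, 123], [582, 83], [171, 69], [554, 126], [187, 95], [577, 101]]
0.6 [[226, 110], [575, 71], [177, 57], [547, 113], [194, 81], [569, 87]]
0.75 [[234, 98], [566, 60], [185, 46], [537, 101], [203, 68], [559, 74]]
0.9 [[244, 87], [556, 50], [194, 35], [526, 91], [213, 56], [547, 63]]
[314. 244.]
```

View pics/cmp.png

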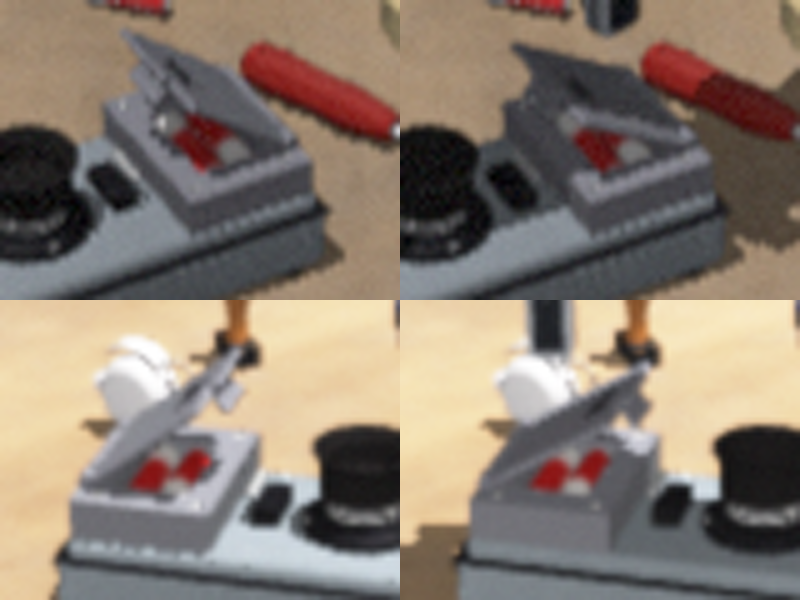

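Run:
```python
import pickle
from h import *
c=pickle.load(open("w1.pkl","rb"))
p=np.array([.584,-.078,.203])
for dz in (.04,.028,.0,-.011): print(dz,proj(c,p+[0,0,dz]).round(),proj(c,p+[0,-.011,dz]).round())
```

```text
0.04 [[310. 272.]] [[287. 272.]]
0.028 [[310. 260.]] [[289. 260.]]
0.0 [[311. 238.]] [[292. 238.]]
-0.011 [[311. 232.]] [[294. 232.]]
```

Run:
```python
import pickle,numpy as np
c=pickle.load(open("w1.pkl","rb"))["color"]
for y in range(236,330,4): print(y,c[y,292:348:4].mean(1) if 0 else c[y,292:352:4].mean(1).astype(int))
s=pickle.load(open("s3.pkl","rb"))["color"]
for y in range(150,190,2): print(y,s[y,316:330].astype(int).sum(1)//3)
```

```text
236 [ 78  80  97 126  80  80  81  82  81  38  82  81  81  81  80]
240 [69 75 76 81 81 76 71 74 80 70 80 82 81 80 79]
244 [53 68 69 78 77 39 15 78 78 79 83 82 83 82 80]
248 [43 68 69 80 79 31 16 79 79 80 82 83 83 82 82]
252 [63 62 65 78 79 29 17 79 78 78 77 76 85 81 80]
256 [ 21  20  60  79  77  27  18  80  80  78  23  21  21 117 149]
260 [ 20  20  68  79  79  22  17  78  79  80  19  23  21  74 149]
264 [ 26  23  75  79  79  24  19  80  79  78  25  26  24  26 152]
268 [ 27  28  79  79  78  18  17  78  78  78  32  30  28  30 152]
272 [ 20  21  79  78  77  17  17  79  79  79  30  22  21  20 153]
276 [ 23  21  79  79  78  17  19  79  80  80  46  20  22  22 136]
280 [ 20  20  19  77 109  27  24 103 108  31  21  20  19  18  75]
284 [ 21  21  22  21  42  24  27 102  19  20  18  20  18  20  20]
288 [28 28 20 21 19 27 24 38 21 21 23 27 28 19 21]
292 [21 21 20 19 21 26 27 18 20 20 20 22 21 21 18]
296 [20 18 20 23 18 27 26 21 23 20 21 21 18 21 20]
300 [20 19 21 20 19 27 25 20 18 20 18 21 20 22 22]
304 [21 20 19 21 22 26 25 21 22 19 22 21 20 21 22]
308 [21 21 21 19 23 27 27 23 19 19 20 19 21 20 
[... 714 characters left out ...]
66 [141 134 107  93  90  89  74  85 106 124 132 136 136 135]
168 [141 141 139 140 137 142 139 139 137 136 136 134 135 132]
170 [133 136 137 139 139 138 141 142 141 143 139 135 124  93]
172 [ 64  69  82  98 116 122 116 122 125 125 131 124  80  63]
174 [ 58  57  56  56  55  57  55  61  64  66  85 116  80  62]
176 [50 55 56 57 55 58 57 55 62 66 64 71 64 42]
178 [30 36 48 56 57 57 58 56 60 57 55 56 63 64]
180 [58 53 47 52 54 56 54 54 55 52 57 58 56 56]
182 [112 104  86  83  82  86  72  61  54  60  57  60  60  58]
184 [112  99  95  95 100 102 103 107 108 104 104 101  86  85]
186 [ 59  54  53  55  50  60  66  77  79  86  91  95  92 101]
188 [ 37  50  46  46  41  42  51  57  83  99 102  93  77  64]
```

Run:
```python
import pickle
from h import *
from plant import manip
d=pickle.load(open("c0.pkl","rb")); s3=pickle.load(open("s3.pkl","rb"));t3=pickle.load(open("t3.pkl","rb"));s2=pickle.load(open("s2.pkl","rb"))
r=tri((s3,t3),((322,166),(260+115/3.333,160+70/3.333)));print(r.x,r.fun)
print("scene0 tip proj",proj(d["scene"],(.243,.5205,.192)))
c=d["scene"]["color"].mean(2).astype(int)
for y in range(70,104,3): print(y,c[y,25:55:2])
print("s2",proj(s2,(.6237,-.1032,.072)))
t=t3["color"].mean(2).astype(int)
print("t3 tip proj",proj(t3,(.6477,-.1083,.088)))
for y in range(168,200,2): print(y,t[y,285:305])
o=manip.get_obs();print(o["qpos"],o["tcp_pos"],o["joint_torque"])
```

```text
[ 0.64901496 -0.10701043  0.12481865] [ 0.00380987 -0.00376082  0.00417232  0.00311344]
scene0 tip proj [[ 49.19559971 104.06590415]]
70 [ 22  29  29  31  26  24  23  21  19  18  34 127  89  53  52]
73 [29 20 34 13 19 26 29 16 20 15 20 52 49 49 56]
76 [63 25 41 43 45 32 27 23 26 26 21 33 49 53 45]
79 [120  37  39  35  29  28  24  39  94  88  88  71  52  45  85]
82 [130 126 127  99  20  20  25  68  83 125  86  79  50  84 215]
85 [125 124 120 117  59  26  16  30  86 126  98 100 115 205 216]
88 [217 218 218 219 201  31  21  26  57 130 221 216 219 215 156]
91 [213 216 214 216 218  95  19  20  31  89 218 217 206 133  91]
94 [217 218 218 217 220 201 167 163 166 182 220 212 134 107  62]
97 [215 219 213 218 217 220 218 219 218 220 209 123  99  52  94]
100 [222 217 217 220 217 219 216 219 220 196 134 103  64  95  86]
103 [216 218 218 217 219 219 214 221 199 132 100  65  88  81 123]
s2 [[313.31723863 187.01966503]]
t3 tip proj [[295.60308977 195.00245414]]
168 [200 201 201 197 184 142  84  39  34  37  36  47  95 141 160 201 206 206
 205 207]
170 [205 205 203 205 192 150  90  43  43  45  37  46
[... 788 characters left out ...]
234 184 197 199 172
 141 123]
190 [209 195 193 194 196 198 201 201 202 208 218 224 215 182 143 123  94  84
  71  56]
192 [209 195 189 189 193 192 194 192 181 163 143 125  94  87  84  80  78  66
  55  62]
194 [115 112 113 130 147 161 146 129  94  86  83  82  82  82  81  81  83  80
  82  88]
196 [100 100  99  94  88  85  83  83  83  81  83  82  83  84  84  88  95 100
 110 106]
198 [171 119  93  86  82  83  80  83  84  84  84  90  99 103 113 113 112 109
 105 103]
[-2.62155355e-01  5.87559341e-01  1.44115529e-01  1.12708999e+00
  6.11460384e-05 -2.61387999e-01] [ 0.64787207 -0.10828336  0.09911469] [ 8.26347114e-04 -5.51990247e+01  2.61774731e+01  4.12664122e-04
  3.13124588e-05 -1.35148247e-05]
```

The tip triangulates to z ≈ 0.125 while the TCP reads 0.099. So the closed fingertip really ends about 26 mm above the TCP, and the lid was only nudged from 0.6 to about 0.45 rad. I'll go forward again and press deeper, watching the force.

Call:
play_rows(motion="0 0 -10 0 0 0 0;12 3 0 0 0 0 0;12 2 0 0 0 0 0;0 0 8 0 0 0 0;0 0 8 0 0 0 0;0 0 6 0 0 0 0;0 0 6 0 0 0 0;0 0 4 0 0 0 0;0 0 0 0 0 0 0")

```text
t: 9.68
tcp_pos: [0.6235, -0.1032, 0.0765]
orientation: [[-1.0, 0.001, -0.001], [0.001, 1.0, 0.0], [0.001, 0.0, -1.0]]
ft_force: [0.0, 0.6, 0.2]
grip_width: 0.001
finger_force: 0.0
```

```bash
python3 snap.py side t4;python3 snap.py scene s4
python3 - <<'E'
import pickle
from h import *
t=pickle.load(open("t4.pkl","rb"));s=pickle.load(open("s4.pkl","rb"))
for z in(.05,.07,.09,.11,.13): print(z,proj(t,(.6237,-.1032,z)).round(),proj(s,(.6237,-.1032,z)).round())
a=t["color"].mean(2).astype(int);b=s["color"].mean(2).astype(int)
for y in range(168,210,2): print(y,a[y,290:325:2])
for y in range(150,200,2): print(y,b[y,304:326:2])
E
```

```text
9.725 [ 0.6237 -0.1032  0.0769] [[-1.0, 0.001, -0.0], [0.001, 1.0, 0.0], [0.0, 0.0, -1.0]] [-0.13 -1.23 -0.22] -0.00043435718139155224
[0.55610445 0.91637532 0.57324932] 478.32587332369525
9.775 [ 0.6238 -0.1033  0.0771] [[-1.0, 0.001, 0.0], [0.001, 1.0, -0.0], [-0.0, -0.0, -1.0]] [ 0.83  0.17 -0.07] -0.001973479182809188
[-0.0391768  -0.86576537  0.85005237] 520.7334173058264
0.05 [[306. 210.]] [[313. 194.]]
0.07 [[306. 203.]] [[313. 188.]]
0.09 [[306. 195.]] [[313. 181.]]
0.11 [[305. 187.]] [[313. 174.]]
0.13 [[305. 180.]] [[313. 168.]]
168 [202 204 200 192  64  35  58  61  33  29  49  93 105 216 222 221 219 218]
170 [201 201 204 205 110  30  36  36  31  31  53  90 142 221 220 222 222 220]
172 [207 206 207 208 123  31  32  32  32  31  50  93 170 219 219 222 223 222]
174 [209 209 211 212 148  32  40  41  42  32  55  99 170 217 219 219 219 221]
176 [219 219 216 216 186  50  38  36  38  38  68 112 165 218 219 220 222 224]
178 [252 254 250 234 215 189  68  38  39 112  85 113  97 170 221 223 222 220]
180 [217 232 254 254 234 198  70  49  42 117  66  71  46  94 216 217 215 214]
182 [253 
[... 1500 characters left out ...]
 138]
170 [110 106  62  59  78  10  22  57 142 142 141]
172 [ 57  55  72  57  84  19  27  44 121 125 121]
174 [76 57 71 60 80 25 29 32 62 57 69]
176 [112  61  55  64  86  48  58  60  59  56  61]
178 [116  64  63  58  71  39  56  62  57  60  61]
180 [80 59 62 69 68 54 47 55 62 60 62]
182 [67 68 66 67 64 62 60 62 59 63 60]
184 [ 69  64  70  64  94 126 111  88  89  88  63]
186 [ 58  64  62  67  80 100  98 100 101 107 110]
188 [56 59 64 69 67 64 49 41 54 61 86]
190 [ 69  58  60  66  65  65  60  48  44  46 102]
192 [84 64 59 59 65 73 68 49 43 57 74]
194 [ 51  84  58  58  59  70 102  68  56  71  68]
196 [ 17  60  70  56  55 100 137 103 108 114 135]
198 [ 17  32  77  66  55  82 116 125 136 121 108]
```

The offset is confirmed: the tip is at about 0.104 with the TCP at 0.077. I'll keep pressing down.

Call:
play_rows(motion="0 0 4 0 0 0 0;0 0 4 0 0 0 0;0 0 4 0 0 0 0;0 0 4 0 0 0 0;0 0 3 0 0 0 0;0 0 2 0 0 0 0;0 0 0 0 0 0 0")

```text
t: 10.65
tcp_pos: [0.6237, -0.1032, 0.0558]
orientation: [[-1.0, 0.001, -0.0], [0.001, 1.0, 0.0], [0.0, 0.0, -1.0]]
ft_force: [0.8, 0.2, -1.0]
grip_width: 0.0
finger_force: 0.0
```

Call:
play_rows(motion="0 0 2 0 0 0 0;0 0 2 0 0 0 0;0 0 1 0 0 0 0;0 0 0 0 0 0 0")

```text
t: 11.15
tcp_pos: [0.6239, -0.1033, 0.0517]
orientation: [[-1.0, 0.001, 0.001], [0.001, 1.0, -0.0], [-0.001, -0.0, -1.0]]
ft_force: [-1.8, 0.6, 5.2]
grip_width: -0.002
finger_force: 2.3
```

The catch has been met, with 5 N upward. I'll continue in small steps.

Call:
play_rows(motion="0 0 1 0 0 0 0;0 0 1 0 0 0 0;0 0 1 0 0 0 0;0 0 0 0 0 0 0")

```text
t: 11.65
tcp_pos: [0.6236, -0.1032, 0.0475]
orientation: [[-1.0, 0.001, -0.001], [0.001, 1.0, 0.0], [0.001, 0.0, -1.0]]
ft_force: [-0.2, -0.2, -0.3]
grip_width: -0.001
finger_force: 0.0
```

Call:
play_rows(motion="0 0 1 0 0 0 0;0 0 1 0 0 0 0;0 0 1 0 0 0 0;0 0 0 0 0 0 0")

```text
t: 12.15
tcp_pos: [0.6238, -0.1033, 0.0456]
orientation: [[-1.0, 0.001, 0.0], [0.001, 1.0, -0.0], [-0.0, -0.0, -1.0]]
ft_force: [-1.5, 0.6, 4.2]
grip_width: -0.002
finger_force: 2.4
```

Call:
play_rows(motion="0 0 1 0 0 0 0;0 0 1 0 0 0 0;0 0 1 0 0 0 0;0 0 0 0 0 0 0")

```text
t: 12.65
tcp_pos: [0.624, -0.1033, 0.0453]
orientation: [[-1.0, 0.001, 0.002], [0.001, 1.0, -0.001], [-0.002, -0.001, -1.0]]
ft_force: [-7.4, 2.2, 19.2]
grip_width: 0.005
finger_force: 9.8
```

The lid is shut: it snapped through the catch, then reached a hard stop at TCP 0.0453, so the closed tip is at reading + 28 mm. Next I'll lift and go over the small bottle with the gripper opened.

Call:
play_rows(motion="0 0 -15 0 0 0 0;0 0 -30 0 0 0 0;0 0 -40 0 0 0 0;20 -28 0 0 0 0 75;20 -28 0 0 0 0 75;20 -28 0 0 0 0 75;20 -28 0 0 0 0 75;20 -28 0 0 0 0 75;22 -29 0 0 0 0 75;0 0 0 0 0 0 75;0 0 0 0 0 0 75")

```text
t: 14.02
tcp_pos: [0.5019, -0.2719, 0.127]
orientation: [[-1.0, 0.001, 0.0], [0.001, 1.0, 0.001], [-0.0, 0.001, -1.0]]
ft_force: [-0.3, 0.4, 0.0]
grip_width: 0.751
finger_force: 0.0
```

```bash
python3 snap.py wrist w5; python3 snap.py side t5; python3 snap.py scene s5
python3 - <<'E'
import pickle,cv2,numpy as np
w=pickle.load(open("w5.pkl","rb"))["color"][:,:,::-1];t=pickle.load(open("t5.pkl","rb"))["color"][110:260,260:420,::-1];s=pickle.load(open("s5.pkl","rb"))["color"][160:310,250:410,::-1]
r=lambda a:cv2.resize(a,(320,300),interpolation=2)
cv2.imwrite("pics/m5.png",np.hstack([cv2.resize(w[100:400,120:520],(480,360))[:600],np.zeros((360,0,3),np.uint8)]) if 0 else np.hstack([np.vstack([r(t),r(s)]),cv2.resize(w[50:400,110:530],(480,400)) if 0 else cv2.copyMakeBorder(cv2.resize(w[50:400,110:530],(480,400)),0,200,0,0,0)]))
E
```

```text
14.075 [ 0.5021 -0.2716  0.127 ] [[-1.0, 0.0, 0.0], [0.0, 1.0, 0.0], [-0.0, 0.0, -1.0]] [-1.29 -0.62 -0.5 ] 0.7462905891729261
[ 0.42985863 -0.27227439  0.29747059] 308.266853756256
14.125 [ 0.5022 -0.2714  0.1269] [[-1.0, -0.0, 0.0], [-0.0, 1.0, 0.0], [-0.0, 0.0, -1.0]] [-0.3  -0.09  0.29] 0.7465005445759944
[0.55610445 0.91637532 0.57324932] 478.32587332369525
14.175 [ 0.5023 -0.2714  0.1269] [[-1.0, -0.001, 0.0], [-0.001, 1.0, 0.0], [-0.0, 0.0, -1.0]] [ 0.34 -0.46  0.54] 0.7517812155385872
[-0.0391768  -0.86576537  0.85005237] 520.7334173058264
```

View pics/m5.png

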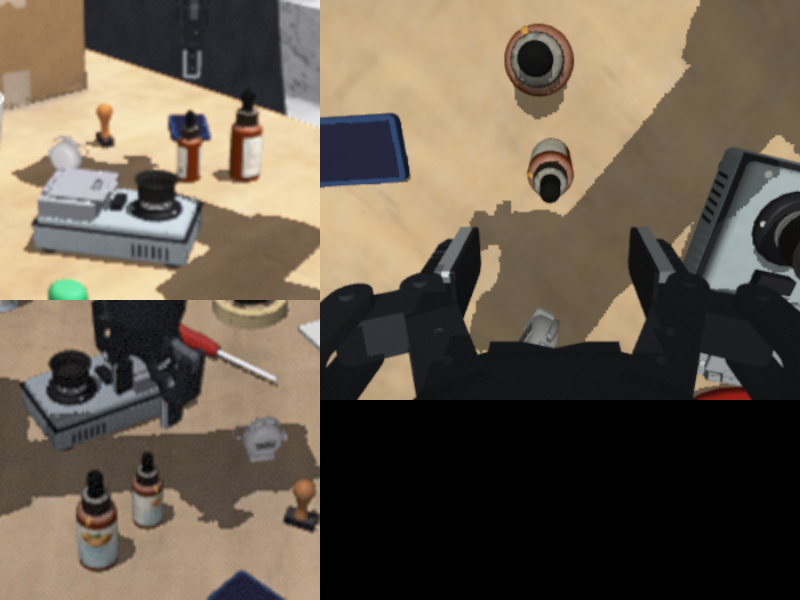

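The side view shows the lid shut. The open fingers straddle the small bottle, with scene tips at about (310,203) and (337,222) and the side tip at about (355,148). I'll check the real tip height.

Run:
```python
import pickle
from h import *
t=pickle.load(open("t5.pkl","rb"));s=pickle.load(open("s5.pkl","rb"));w=pickle.load(open("w5.pkl","rb"))
for z in(.13,.145,.16,.175):
  print(z,[proj(c,(.502,-.2715+y,z))[0].round().tolist() for c in (s,t) for y in(.036,-.036)])
print("w tips",[proj(w,(.502,-.2715+y,z))[0].round().tolist() for z in(.127,.116) for y in(.032,-.032)], "seen", (110+475*.875,50+230*.875),(110+635*.875,50+230*.875))
tip=(110+550*.875,50+195*.875); print("bottle tip",onz(w,tip,.102), onz(w,(110+552*.875,50+155*.875),.058))
```

```text
0.13 [[311.0, 217.0], [335.0, 234.0], [355.0, 159.0], [354.0, 150.0]]
0.145 [[311.0, 212.0], [335.0, 229.0], [356.0, 154.0], [354.0, 144.0]]
0.16 [[311.0, 206.0], [335.0, 223.0], [356.0, 148.0], [355.0, 139.0]]
0.175 [[311.0, 201.0], [335.0, 218.0], [356.0, 143.0], [355.0, 134.0]]
w tips [[369.0, 237.0], [262.0, 237.0], [366.0, 230.0], [265.0, 230.0]] seen (525.625, 251.25) (665.625, 251.25)
bottle tip [ 0.50074076 -0.08573632  0.102     ] [ 0.48703007 -0.04993594  0.058     ]
```

Run:
```python
import pickle
from h import *
w=pickle.load(open("w5.pkl","rb"))
f=lambda x,y:(110+(x-320)*.875,50+y*.875)
print(onz(w,f(549,190),.100), onz(w,f(550,160),.077), onz(w,f(536,60),.12))
```

```text
[ 0.49809718 -0.27506089  0.1       ] [ 0.48559512 -0.27464242  0.077     ] [ 0.4253479  -0.28069049  0.12      ]
```

Call:
play_rows(motion="0 -1 20 0 0 0 75;0 0 20 0 0 0 75;0 0 20 0 0 0 75;0 0 20 0 0 0 75;0 0 12 0 0 0 75;0 0 8 0 0 0 75;0 0 5 0 0 0 75;0 0 0 0 0 0 75")

```text
t: 15.18
tcp_pos: [0.5017, -0.2732, 0.022]
orientation: [[-1.0, 0.001, 0.0], [0.001, 1.0, -0.0], [-0.0, -0.0, -1.0]]
ft_force: [0.7, -0.4, -0.8]
grip_width: 0.75
finger_force: 0.0
```

Call:
play_rows(motion="0 0 5 0 0 0 75;0 0 4 0 0 0 75;0 0 4 0 0 0 75;0 0 0 0 0 0 60;0 0 0 0 0 0 50;0 0 0 0 0 0 42;0 0 0 0 0 0 36;0 0 0 0 0 0 30;0 0 0 0 0 0 30", squeeze=40)

```text
t: 16.3
tcp_pos: [0.5019, -0.2734, 0.0094]
orientation: [[-1.0, 0.001, 0.001], [0.001, 1.0, -0.0], [-0.001, -0.0, -1.0]]
ft_force: [0.1, 0.0, 3.6]
grip_width: 0.361
finger_force: 39.4
```

```bash
python3 snap.py side t6; python3 snap.py scene s6; python3 snap.py wrist w6
python3 - <<'E'
import pickle,cv2,numpy as np
g=lambda k:pickle.load(open(k+".pkl","rb"))["color"][:,:,::-1]
cv2.imwrite("pics/m6.png",np.hstack([cv2.resize(g("t6")[130:220,310:410],(400,360),interpolation=2),cv2.resize(g("s6")[200:290,280:380],(400,360),interpolation=2)]))
E
```

```text
16.35 [ 0.5019 -0.2733  0.0093] [[-1.0, 0.001, 0.001], [0.001, 1.0, -0.0], [-0.001, -0.0, -1.0]] [0.06 0.03 3.95] 0.3639469922918632
[0.55610445 0.91637532 0.57324932] 478.32587332369525
16.4 [ 0.5019 -0.2734  0.0093] [[-1.0, 0.001, 0.001], [0.001, 1.0, -0.0], [-0.001, -0.0, -1.0]] [-0.16  0.22  3.37] 0.3658917050474381
[-0.0391768  -0.86576537  0.85005237] 520.7334173058264
16.45 [ 0.5019 -0.2734  0.0093] [[-1.0, 0.001, 0.001], [0.001, 1.0, -0.0], [-0.001, -0.0, -1.0]] [-1.53  0.09  4.23] 0.3636706719517073
[ 0.42981661 -0.27358039  0.1798184 ] 308.266853756256
```

View pics/m6.png

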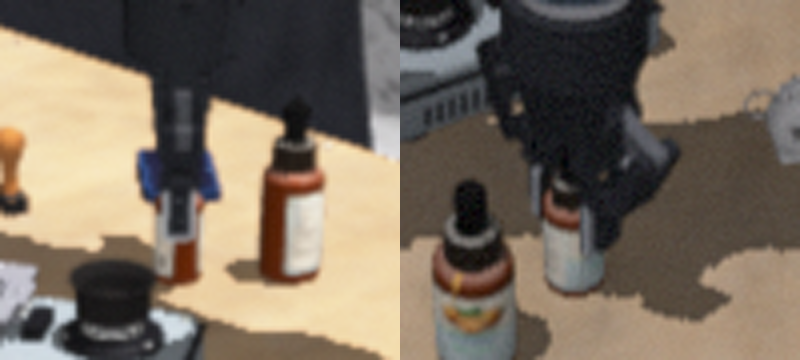

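The small bottle is held upright, with the pad tips around mid-body and clear of its collar. I'll lift it and carry it over the cup.

Call:
play_rows(motion="0 0 -10 0 0 0 30;0 0 -25 0 0 0 30;0 0 -30 0 0 0 30;0 0 -30 0 0 0 30;0 0 -20 0 0 0 30;-6 20 0 0 0 0 30;-7 28 0 0 0 0 30;-7 28 0 0 0 0 30;-7 28 0 0 0 0 30;-7 28 0 0 0 0 30;-6 28 0 0 0 0 30;-6 26 0 0 0 0 30;0 0 0 0 0 0 30;0 0 0 0 0 0 30")

```text
t: 18.2
tcp_pos: [0.547, -0.0867, 0.1232]
orientation: [[-1.0, 0.0, -0.002], [0.0, 1.0, 0.0], [0.002, 0.0, -1.0]]
ft_force: [0.3, 0.1, -0.7]
grip_width: 0.364
finger_force: 39.8
```

```bash
python3 snap.py side t7; python3 snap.py scene s7
python3 - <<'E'
import pickle,cv2,numpy as np
from h import *
# amber/label rows of bottle body: silhouette columns; compare with predicted axis, and cup rim columns with initial
d=pickle.load(open("c0.pkl","rb"))
for k,n in(("s7","scene"),("t7","side")):
    c=pickle.load(open(k+".pkl","rb")); a=c["color"].astype(int)
    p0=proj(c,(.548,-.087,.117))[0];p1=proj(c,(.548,-.087,.157))[0]; r=proj(c,(.548,-.087,.089))[0]
    print(n,"pred foot",p0.round(1),"z157",p1.round(1),"rim",r.round(1))
    for y in range(int(p1[1])+2,int(r[1])+16,2): print(y,a[y,int(p0[0])-18:int(p0[0])+19].mean(1).astype(int))
E
```

```text
18.25 [ 0.5471 -0.0872  0.1234] [[-1.0, 0.001, -0.001], [0.001, 1.0, 0.0], [0.001, 0.0, -1.0]] [ 1.13 -0.85 -1.41] 0.36324629674677195
[0.55610445 0.91637532 0.57324932] 478.32587332369525
18.3 [ 0.5473 -0.0875  0.1235] [[-1.0, 0.002, -0.001], [0.002, 1.0, 0.0], [0.001, 0.0, -1.0]] [0.37 0.24 0.11] 0.3609673055923849
[-0.0391768  -0.86576537  0.85005237] 520.7334173058264
scene pred foot [284.3 182. ] z157 [283.5 168. ] rim [284.8 191.4]
170 [140 141 142 142 142 144 143 145 146 138 107 106 116 121 126 126 125 116
  76  85  84  46  22  24   9  22  31  73 134 135 134 132 134 130 131 129
 128]
172 [141 145 143 143 147 148 147 148 146 140 113 106 117 120 123 126 126 123
  85  85  82  60  27  28  52  83 115 139 140 138 138 134 135 135 133 133
 129]
174 [146 145 147 149 153 148 153 150 150 141 109  96 109 120 127 126 126 119
 102 100  94  84  79  82  88 127 141 143 140 140 143 138 137 140 138 135
 137]
176 [148 148 152 151 149 146 146 148 148 145 122  93 104 114 119 120 118 119
 114 111  97  95  93  87  95 130 145 144 140 141 142 141 137 138 134 132
 136]
178 [146 147 149 148 150 150 147 1
[... 4833 characters left out ...]
24  25  23  24  24  23  24  23  21  41 124 200 206 204 202 204 205 205
 205]
207 [ 28  28  28  48 127 203 213 215 212 180  60  21  23  27  24  27  26  27
  24  24  24  27  25  26  25  26  25  38 114 196 216 220 213 212 211 209
 210]
209 [ 22  22  19  25  64 105 113 105  97  83  47  27  26  24  27  23  24  26
  26  29  27  25  24  24  26  26  29  40 106 185 206 218 218 219 219 223
 235]
211 [ 23  21  24  50  80  92  79  47  25  19  30  58  85  73  82  64  52  46
  43  43  45  48  57  81  97  88  82  45  26  35  74 140 196 216 218 217
 217]
213 [ 24  28  51  85  97  90  73  64  28  22  22  36  70 100 101 107 125 126
 125 131 131 116 103  97 109  79  54  26  21  22  22  42  81 114 116 116
 121]
```

The bottle axis lies about 1 mm short in x relative to the cup, from both silhouettes. I'll correct that and lower it.

Call:
play_rows(motion="-1 0 8 0 0 0 30;0 0 8 0 0 0 30;0 0 6 0 0 0 30;0 0 4 0 0 0 30;0 0 4 0 0 0 30;0 0 4 0 0 0 30;0 0 4 0 0 0 30;0 0 0 0 0 0 30")

```text
t: 19.3
tcp_pos: [0.5485, -0.0871, 0.0856]
orientation: [[-1.0, 0.001, -0.001], [0.001, 1.0, 0.0], [0.001, 0.0, -1.0]]
ft_force: [-0.7, -0.1, -0.4]
grip_width: 0.366
finger_force: 39.8
```

Call:
play_rows(motion="0 0 2 0 0 0 30;0 0 2 0 0 0 30;0 0 1 0 0 0 30;0 0 1 0 0 0 30;0 0 0 0 0 0 30")

```text
t: 19.92
tcp_pos: [0.549, -0.0872, 0.0803]
orientation: [[-1.0, 0.001, 0.001], [0.001, 1.0, -0.0], [-0.001, -0.0, -1.0]]
ft_force: [-0.3, 1.2, 3.4]
grip_width: 0.364
finger_force: 40.0
```

Call:
play_rows(motion="0 0 1 0 0 0 30;0 0 1 0 0 0 30;0 0 1 0 0 0 30;0 0 1 0 0 0 30;0 0 1 0 0 0 30;0 0 0 0 0 0 30")

```text
t: 20.68
tcp_pos: [0.5491, -0.0873, 0.0754]
orientation: [[-1.0, 0.001, 0.001], [0.001, 1.0, -0.0], [-0.001, -0.0, -1.0]]
ft_force: [-1.5, 0.9, 6.4]
grip_width: 0.358
finger_force: 40.3
```

Call:
play_rows(motion="0 0 1 0 0 0 30;0 0 1 0 0 0 30;0 0 0.7 0 0 0 30;0 0 0 0 0 0 30;0 0 0 0 0 0 30")

```text
t: 21.3
tcp_pos: [0.5493, -0.0873, 0.0733]
orientation: [[-1.0, 0.001, 0.001], [0.001, 1.0, -0.0], [-0.001, -0.0, -1.0]]
ft_force: [-2.1, 0.3, 8.8]
grip_width: 0.365
finger_force: 40.5
```

Call:
play_rows(motion="0 0 0.5 0 0 0 30;0 0 0.5 0 0 0 30;0 0 0 0 0 0 30;0 0 0 0 0 0 30")

```text
t: 21.8
tcp_pos: [0.5495, -0.0873, 0.0731]
orientation: [[-1.0, 0.001, 0.002], [0.001, 1.0, -0.0], [-0.002, -0.0, -1.0]]
ft_force: [-3.2, 0.0, 15.4]
grip_width: 0.362
finger_force: 40.9
```

At the stop: the force jumped from 8.8 to 15.4 N with almost no travel. I'll check that it holds, then hand in.

Call:
play_rows(motion="0 0 0 0 0 0 30;0 0 0 0 0 0 30;0 0 0 0 0 0 30;0 0 0 0 0 0 30")

```text
t: 22.3
tcp_pos: [0.5495, -0.0874, 0.0732]
orientation: [[-1.0, 0.001, 0.002], [0.001, 1.0, -0.0], [-0.002, -0.0, -1.0]]
ft_force: [-4.3, 0.6, 14.7]
grip_width: 0.359
finger_force: 40.9
```

```bash
python3 -c "
from plant import workorder,manip
o=manip.get_obs();print(o['t'],o['tcp_pos'],o['ft_force'])
print(workorder.close_job())"
```

```text
22.3 [ 0.54954209 -0.08735537  0.07315701] [-4.26426709  0.64327997 14.66854877]
the job is handed in; nothing more can be done
None
```

The job is handed in at 22.3 s: the battery lid was snapped shut first, then the small dropper bottle was stood upright in the cup, and the gripper is still holding it at the stop with about 15 N.

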